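# Lock the food processor lid with its squeeze tabs

## Task

Close the food processor so that it can run: pick up its lid by the two orange tabs, lower it into the mouth of the bowl in the open position (tabs an eighth of a turn anticlockwise of the two catches, seen from above), and with both tabs squeezed in press it down against the springy seal, just far enough to pass under the ears and not so far that the seal is crushed flat on the rim, and turn it clockwise until it meets the stop. Then let go so that both tabs spring fully out and their bolts stand locked in the catches. Squeeze, press and turn gently, so that nothing is forced, and leave the ramekin, the tray, the spatula and the glass bowl where they are.

Things in the scene. Friction and masses are not known exactly. Their poses are not given: they have to be found in the camera images.
- processor: Motor base of the food processor, fixed to the counter: silver, round, 160 mm across, 92 mm high, speed dial on its -x side. Origin: centre of its underside; z up along the axis of base and bowl. Its y axis runs through the two catches of the bowl.
- bowl: Clear bowl locked on the base, 116 mm across outside, 110 mm inside, with a hard rim 182 mm above the counter; bar handle on the +x side out to 106 mm from the axis. Its origin and axes are those of the processor. It has the ears and the catches, and a pale ring on its rim, the seal.
- seal (a joint): How far the springy pale seal ring is pressed down, m: 0 standing free, its top 5 mm above the rim; at 0.003 the lid's hooks are level with the undersides of the ears; at 0.005 the lid is on the hard rim and the seal is crushed. It pushes up with 8 N at 0 and 4 N more per mm (24 N at 0.004) and drags on the turning lid with about 0.5 N m; at the stop the torque rises clearly above that.
- ear (a point): Underside of one of four grey ears on the rim, 62 mm from the axis, 177 mm high. Ears are 31 mm wide, 5 mm thick, out to 64.5 mm, at 45, 135, 225 and 315 degrees from the processor's +x axis. Under the clockwise end (seen from above) of each is a stop that a hook of the lid meets when home.
- catch (a point): Middle of the gap of the catch on the processor's +y side, 79.5 mm from the axis, 190 mm high; a like one is on its -y side. Each is a pair of grey upright prongs 9 mm square, 75 to 84 mm from the axis, top at 199 mm, with an 11 mm gap between them for the 8 mm bolt of a tab.
- lid: Dark grey round lid, 143 mm across, 0.19 to 0.3 kg, right way up on the counter. Origin: centre of the lower edge of its skirt; z up; tabs on its y axis, alike both ways round. Disc top at 15 mm, hub block 30 (x) by 32 mm (y) up to 51 mm. A chamfered plug under it, 107 mm across, 10 mm deep, reaches to 1 mm above the skirt's edge and enters the bowl's mouth.
- lid_grip (a point): Point on the lid's axis between its tabs, 41 mm above its origin. The tabs: upright orange plates either side of the hub, 34 mm wide (x), 6 mm thick, 15.5 to 54.5 mm high, 62 mm over both at rest and 48 mm squeezed right in. Fingers close along the lid's y; their tips may stand on the flat orange slides below (top 20 mm above origin) and press the lid down through them.
- bolt (a point): End of tab_left's slide, its bolt (8 mm wide, 4.5 mm thick, 15.5 to 20 mm above the lid's origin): 79 mm from the lid's axis at rest, 72 mm with the tab squeezed right in. The slide runs out along y from the tab's foot. A like bolt is on the other side.
- hook (a point): Top of one of four hooks inside the lid's skirt, 62 mm from the axis, 4 mm above the lid's origin; 21 mm wide, 4 mm thick, at 45, 135, 225, 315 degrees from its x axis. With the lid turned 30 to 60 degrees (45 best) anticlockwise from home they pass between the ears; it then rests on the seal, origin at 176 mm. Pressed 3.3 to 4.4 mm down (the lid's weight and 19 to 23 N of push) they pass under.
- tab_left (a joint): Travel of the orange tab at the lid's +y side, m: 0 fully out as at rest, 0.007 squeezed right in to the hub. Its spring pushes out with 3 N at 0, 9 N at 0.007. A grip of about 20 N holds both in and does for turning; over 30 N is too rough. 0.005 lets its bolt pass the prongs; else the bolt strikes a prong and the lid cannot be turned home.
- tab_right (a joint): The same for the tab at the lid's -y side. Home: y axes of lid and processor in line (either way round), hooks against the stops, tabs out, bolts in the gaps of the catches; let go, the seal lifts the lid against the ears, origin at 173 mm.
- ramekin: Small white ceramic bowl with butter, 76 mm across, 34 mm high, between lid and processor. Origin: centre of its underside. To be left alone.
- kraft_tray: Brown open tray, 110 by 160 by 52 mm, beyond the work. Origin: centre of its underside. To be left alone.
- spatula: Grey spatula 270 mm long lying at the left. Origin: on its underside, near its middle. To be left alone.
- glass_bowl: Small glass bowl of dried berries, 90 mm across, 48 mm high, at the right. Origin: centre of its underside. To be left alone.
Things that resemble listed ones, but are neither listed nor needed, are in the scene too. Of the things that look like the lid, the middle-sized one is meant.

How it is judged:
By the outcome, as a careful person would: the job done as asked, in the order asked, and still so for the second after the job is handed in, with the robot touching nothing.
It also fails if it takes over 69 s, if anything falls off the work surface, if the arm or the gripper's body presses on something with over 40 N, if the wrist force passes 120 N, or if a joint passes its speed limit or range.

## Robot

A 6-joint arm with a two-finger parallel gripper is mounted at the origin on the work surface. World frame = base frame: x ahead of the robot, y to its left, z up, the work surface at z = 0. Lengths are in m, angles in rad, forces in N, time in s.
With the tool pointing down it reaches from about 0.3 to 0.875 m from the base axis. Payload 6.4 kg.
Tool frame: the origin (TCP) lies between the finger pads; the fingertips stand 19 mm ahead of it and the grasp point (between the pads) is the TCP; z points along the fingers, y is the direction in which the jaws open and shut (so a half turn about z gives the same grasp; the last joint's range is limited). The gripper opens to 85 mm and grips with 20 to 120 N. Pads are 22 mm wide; open, the fingers measure 114 mm over their backs; the gripper's body (76 mm by 85 mm) begins 54 mm behind the grasp point. The pads swing forward as they close: fully open they stand 13 mm farther back than shut.
Start: joints at [-1.519, 0.181, 1.607, -0, 1.354, -0.206], TCP at [0.147, -0.556, 0.228] pointing down, gripper open.
Joint ranges: [-2.99, 2.99], [-0.89, 2.07], [0.3, 2.58], [-1.14, 4.28], [0, 2.63], [-3.12, 3.12]. Speed limits (rad/s): [2.57, 2.57, 3.01, 3.14, 3.14, 3.14].

## Interface

Orientations are given as a unit quaternion [w, x, y, z].
In Python, from bench import * gives the robot as it stands.
- The arm moves only by the tool apply_moves, never from a script. Its argument "moves" is a list that holds one entry, the list of rows, each a list of 7 numbers: the shift along the tool's x, y, z in cm, then the turn, a rotation vector about the tool's x, y, z in rad, then the opening, from 0 (shut) to 1 (fully open). A call has 1 to 8 rows; each row is the pose to reach, as a shift and turn from the pose commanded when the call began, along the tool's axes at that moment; what a row does not reach only later rows make up. A row lasts 1/10 s, in which the tool goes at most 50 mm and 8.59 degrees, less where a joint would pass 70% of its speed; a pose out of reach is approached as far as the arm can. A call with a gripper value outside its range is refused whole. The fingers move at their own pace and stop on an object; the grip force is fixed at half the most. Time passes only in rows, so rows that repeat a pose let the fingers close. It gives the time, the measured TCP pose, the force and the opening at its end, in the units of the state.
- get_obs(): the state, without advancing time (a new reading comes with each control period).
- camera(name): name is "scene" or "top" or "wrist"; returns the picture (420x560x3 uint8, red, green, blue); there is no depth.
- get_calibration(name): a dict with "vertical_fov" (degrees; the focal length in pixels is half the picture's height over the tangent of half this angle, whatever the lens; pixels are square), "cx", "cy" (the principal point, pixels), "R" (3x3) and "t" (3): a world point X has camera coordinates R X + t. Camera axes: x right, y down, z forward; pixel columns grow to the right and rows downward; lengths in m; the calibration is good to about 2 mm. A picture is of the moment at which its call begins: read the wrist's pose just before it. get_calibration takes no time and is no camera call; for the wrist camera it gives the pose at the moment of the call.
- hand_in(): hands the job in, once; it reports no verdict.
The state is a dict: "time_s": time; "q": joint angles; "dq": joint speeds; "joint_efforts": joint torques, N m; "eef_pos": TCP position; "eef_rot": TCP orientation; "wrist_force": force on the tool from outside, world axes, zero at the start; "torque": the same for the moment, N m; "opening": opening from 0.0 (shut) to 1.0 (fully open).
Only numpy, scipy, OpenCV 4.12 (cv2) and the standard library are available. Lean on these libraries where they do the work, as an engineer would, in place of code of your own. Each camera call takes 0.05 s, during which the arm holds its last target. There are 200 camera calls.

## Working session

There is one attempt and no reset: what is moved stays moved. The work goes in short steps, Python scripts to look and compute and a tool call to move; the robot and the scene stay as the last step left them, time stands still between calls to the robot, and variables do not carry over. Pictures are saved under pics/ and viewed, about 8 in all and at most 12, crops included, and the job is handed in when it is done.

Besides the shell and the picture viewer there is one more tool, called as name([rows], argument=value, ...), one row to a line, values as JSON. apply_moves: Moves the arm, as the interface text tells. Its arguments: {"type":"object","properties":{"moves":{"type":"array","items":{"type":"array","items":{"type":"array","items":{"type":"number"}}}}},"required":["moves"]}

```bash
ls; mkdir -p pics; python3 - <<'E'
from bench import *
import cv2
o=get_obs();print(o)
for n in("top","scene"):
    cv2.imwrite(f"pics/{n}0.png",camera(n)[:,:,::-1]);print(get_calibration(n))
E
```

```text
pics
{'time_s': 0.0, 'q': array([-1.51931162e+00,  1.81519098e-01,  1.60798695e+00,  1.38926587e-05,
        1.35379904e+00, -2.06307426e-01]), 'dq': array([-0.00135471,  0.00046831, -0.00047291,  0.00031624, -0.00084288,
        0.00096147]), 'joint_efforts': array([-9.82307756e-04, -4.44872081e+01, -3.51342273e+01, -4.14147462e-04,
        8.92579003e-03,  2.15061718e-06]), 'eef_pos': array([ 0.14658256, -0.55543844,  0.22670667]), 'eef_rot': array([-8.53129300e-04,  9.91704226e-01,  1.28537910e-01,  7.29766491e-05]), 'wrist_force': array([1.18413348, 0.33141958, 0.9397813 ]), 'torque': array([0.00782822, 0.008879  , 0.02008187]), 'opening': 0.9988477586868912}
{'vertical_fov': 49.11850670951005, 'cx': 290.03375267351083, 'cy': 200.06677236179706, 'R': array([[ 0.03058339, -0.99927735,  0.02257048],
       [-0.99470549, -0.03264441, -0.09744399],
       [ 0.09811038, -0.01947081, -0.99498505]]), 't': array([-0.02416595,  0.53897101,  1.46354819])}
{'vertical_fov': 42.871554008915936, 'cx': 275.06580929143644, 'cy': 208.19628704532667, 'R': array([[-0.85831436,  0.51270494, -0.02073884],
       [ 0.34193103,  0.54135276, -0.76812783],
       [-0.38259591, -0.6663864 , -0.63996058]]), 't': array([ 0.47540561, -0.06966313,  1.69953556])}
```

View pics/top0.png

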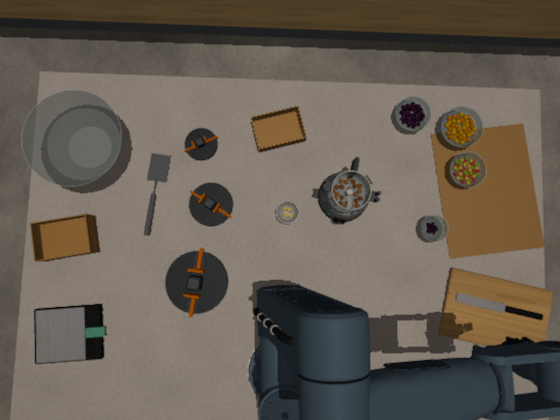

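View pics/scene0.png

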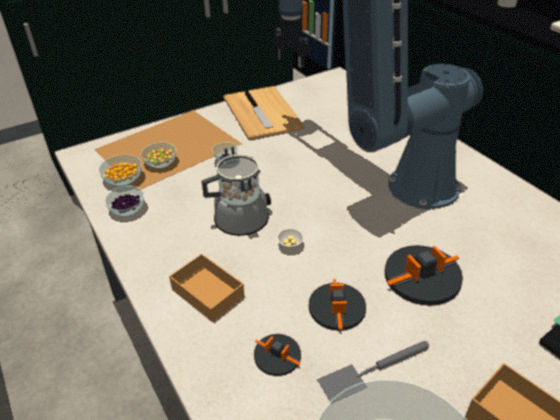

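The top view shows the middle lid at about (211,204), with its orange tabs running (193,193)–(230,215). The processor is at about (346,195), with its handle near (355,163) and catches near (317,194) and (376,197). I'll localise both and enlarge the processor.

```bash
cat > h.py <<'E'
import numpy as np, cv2
from bench import *
def cal(n):
    c=get_calibration(n); f=210/np.tan(np.radians(c["vertical_fov"])/2)
    return np.array(c["R"]),np.array(c["t"]),f,c["cx"],c["cy"]
def back(C,uv,z):
    R,t,f,cx,cy=C; uv=np.atleast_2d(uv).astype(float)
    d=np.c_[(uv-[cx,cy])/f,np.ones(len(uv))]@R; o=-R.T@t
    return (o+d*((z-o[2])/d[:,2:]))[:,:2]
def proj(C,X):
    R,t,f,cx,cy=C; p=np.atleast_2d(X)@R.T+t
    return p[:,:2]/p[:,2:]*f+[cx,cy]
def orange(im):
    h=cv2.cvtColor(im,cv2.COLOR_RGB2HSV); return ((h[...,0]<14)&(h[...,1]>180)&(h[...,2]>70)).astype(np.uint8)
E
python3 - <<'E'
from h import *
C=cal("top"); im=cv2.imread("pics/top0.png")[:,:,::-1].copy()
m=orange(im);w=np.zeros_like(m);w[180:230,180:245]=1
v,u=np.nonzero(m*w);P=back(C,np.c_[u,v],0.02);c=P.mean(0)
rect=cv2.minAreaRect(np.c_[u,v].astype(np.float32));print("orange",len(u),c,rect)
e,V=np.linalg.eigh(np.cov((P-c).T));s=(P-c)@V[:,1];print("axis",V[:,1],np.degrees(np.arctan2(V[1,1],V[0,1])),s.min(),s.max(),P[s.argmin()],P[s.argmax()])
# dark disc
g=im.max(2);d=((g<75)|(m>0)).astype(np.uint8)*w;k=cv2.moments(d,True)
cs=max(cv2.findContours(d,0,2)[0],key=cv2.contourArea);el=cv2.fitEllipse(cs);print("disc",el,back(C,el[0],0.013), back(C,[el[0]],0.013))
print("handle/catch",back(C,[[317,194],[376,197]],.195),back(C,[[355,163]],.17),back(C,[[346,192]],.182),"ram",back(C,[[287,212]],.03))
a=cv2.resize(im[145:235,290:400],None,fx=6,fy=6,interpolation=3)
cv2.imwrite("pics/p.png",np.clip(a[:,:,::-1]*1.6,0,255))
E
```

```text
orange 39 [0.51872461 0.24963899] ((210.9320068359375, 204.1444549560547), (41.089420318603516, 8.941739082336426), 25.201122283935547)
axis [0.49662688 0.86796414] 60.22291387326904 -0.06775672544570403 0.0669773714149575 [0.48832671 0.18896793] [0.55619358 0.30536627]
disc ((210.7187957763672, 204.32273864746094), (37.721378326416016, 44.08388900756836), 32.23626708984375) [[0.51841211 0.2504691 ]] [[0.51841211 0.2504691 ]]
handle/catch [[ 0.54297022 -0.08093229]
 [ 0.5399046  -0.25174958]] [[ 0.64190282 -0.19326353]] [[ 0.55312013 -0.16645257]] ram [[0.50014045 0.00159686]][ WARN:0@1.020] global loadsave.cpp:1063 imwrite_ Unsupported depth image for selected encoder is fallbacked to CV_8U.
```

View pics/p.png

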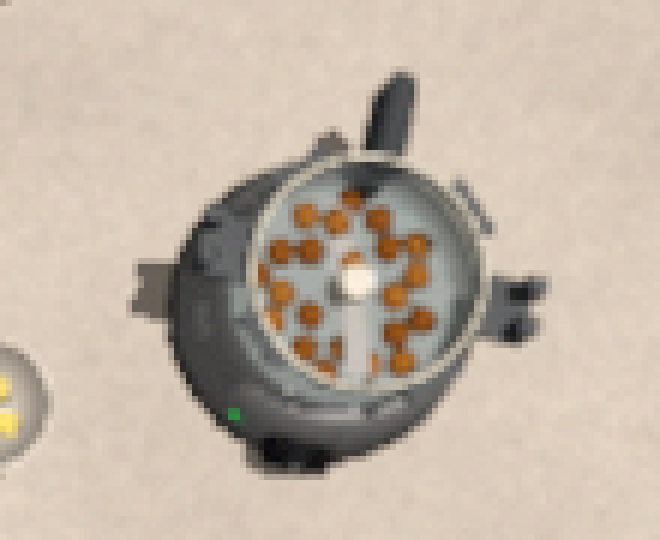

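```bash
cat >> h.py <<'E'
from scipy.spatial.transform import Rotation as Ro
def pose():
    o=get_obs(); q=o["eef_rot"]; return np.array(o["eef_pos"]),Ro.from_quat([q[1],q[2],q[3],q[0]]),o
def goto(p,yaw,p0=None,R0=None):
    "row to reach TCP p, pointing down, tool x at yaw (deg)"
    if R0 is None: p0,R0,_=pose()
    Rt=Ro.from_euler('z',yaw,degrees=True)*Ro.from_euler('x',np.pi)
    s=R0.inv().apply(np.array(p)-p0)*100; r=(R0.inv()*Rt).as_rotvec()
    print("row",np.round(s,2),np.round(r,3),"deg",np.degrees(np.linalg.norm(r)).round(1))
def yaw(R): x=R.as_matrix()[:,0]; return np.degrees(np.arctan2(x[1],x[0]))
E
python3 - <<'E'
from h import *
C=cal("top")
c=back(C,[351.7,190],.187)[0];k=back(C,[377.3,196.2],.199)[0];h=back(C,[355.5,164],.15)[0]
print("bowl",c,"catch",k,k-c,np.linalg.norm(k-c),np.degrees(np.arctan2(*(k-c)[::-1])),"handle",h-c,np.degrees(np.arctan2(*(h-c)[::-1])))
p,R,o=pose();Cw=cal("wrist");print("yaw",yaw(R));cw=-Cw[0].T@Cw[1];print("cam in tool",R.inv().apply(cw-p),"\n",Cw[0]@R.as_matrix(),Cw[2])
goto([.42,-.18,.45],15)
E
```

```text
bowl [ 0.5589211  -0.18224423] catch [ 0.54189944 -0.25464755] [-0.01702166 -0.07240332] 0.07437726716922412 -103.2297092392456 handle [ 0.0837029  -0.01579129] -10.683782464908928
yaw 14.769845961342577
cam in tool [ 0.07339671  0.00022538 -0.14562739] 
 [[ 1.36498604e-04  9.99999847e-01  5.35746323e-04]
 [-9.58030369e-01  2.84350420e-04 -2.86666584e-01]
 [-2.86666693e-01 -4.74131659e-04  9.58030262e-01]] 363.20375543818983
row [ 36.02 -29.37 -22.26] [-0.002 -0.    -0.004] deg 0.2
```

```bash
python3 - <<'E'
from h import *
goto([.60,-.18,.42],0)
E
```

```text
row [ 53.42 -24.78 -19.27] [-0.002 -0.     0.258] deg 14.8
```

apply_moves([
  [[53.4,-24.8,-19.3,0,0,0.258,1],[53.4,-24.8,-19.3,0,0,0.258,1],[53.4,-24.8,-19.3,0,0,0.258,1],[53.4,-24.8,-19.3,0,0,0.258,1],[53.4,-24.8,-19.3,0,0,0.258,1],[53.4,-24.8,-19.3,0,0,0.258,1],[53.4,-24.8,-19.3,0,0,0.258,1],[53.4,-24.8,-19.3,0,0,0.258,1]],
])

```text
time_s: 0.9
eef_pos: [0.4401, -0.3117, 0.3525]
eef_rot: [-0.0, 1.0, -0.0, -0.0]
wrist_force: [0.3, -0.9, 0.3]
opening: 1.003
```

```bash
python3 - <<'E'
from h import *
p,R,o=pose();print(p,yaw(R),o["time_s"]);goto([.60,-.18,.42],0)
E
```

```text
[ 0.44013314 -0.31170468  0.35252344] -0.01582403258605398 0.9
row [ 15.98 -13.18  -6.75] [-0.  0. -0.] deg 0.0
```

apply_moves([
  [[16,-13.2,-6.7,0,0,0,1],[16,-13.2,-6.7,0,0,0,1],[16,-13.2,-6.7,0,0,0,1],[16,-13.2,-6.7,0,0,0,1],[16,-13.2,-6.7,0,0,0,1],[16,-13.2,-6.7,0,0,0,1],[16,-13.2,-6.7,0,0,0,1]],
])

```text
time_s: 1.6
eef_pos: [0.5987, -0.1814, 0.4182]
eef_rot: [-0.0, 1.0, 0.0, -0.001]
wrist_force: [0.0, 0.3, -0.7]
opening: 0.997
```

```bash
python3 - <<'E'
from h import *
p,R,o=pose();C=cal("wrist");im=camera("wrist");print(p,yaw(R))
np.savez("w1.npz",im=im,R=C[0],t=C[1],k=C[2:])
cv2.imwrite("pics/w1.png",im[:,:,::-1])
print(proj(C,[[.559,-.182,.187]]))
E
```

```text
[ 0.59874389 -0.18138922  0.41816739] 0.026169816897221775
[[277.32537549 207.48488565]]
```

View pics/w1.png

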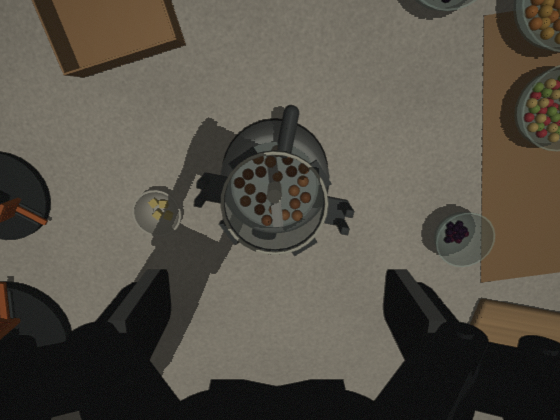

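The wrist picture shows the processor with its seal ring centred near (276,201), its catches near (208,190) and (342,215), and its handle at (290,115). I'll enlarge it, with the projected model of the catches and ears drawn on.

```bash
python3 - <<'E'
import cv2,numpy as np
im=np.load("w1.npz")["im"][100:260,185:365,::-1]
a=np.clip(cv2.resize(im,None,fx=4.4,fy=4.4*0.85,interpolation=2)*1.0,0,255)
a=cv2.resize(im,None,fx=4,fy=4,interpolation=cv2.INTER_CUBIC)[:600]
a=np.clip(255*(a/255.)**.55,0,255).astype(np.uint8)
cv2.imwrite("pics/w1c.png",a)
E
```

```text
(no output)
```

View pics/w1c.png

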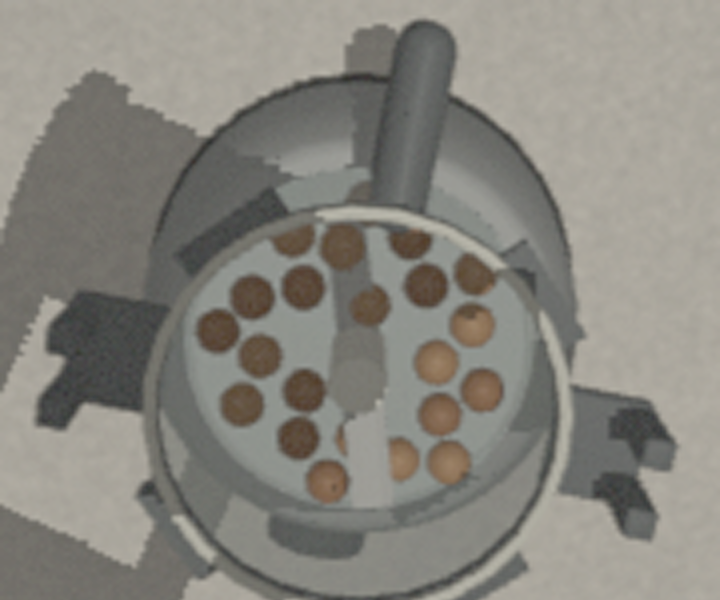

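The crop shows the right catch's lit prong tops near (658,450) and (636,523), the left catch's near (65,330) and (55,408), and the seal's left, right and top edges at (150,390), (566,395) and (360,212). I'll fit the pose to these.

```bash
cat > fit.py <<'E'
from h import *
from scipy.optimize import least_squares
d=np.load("w1.npz");C=(d["R"],d["t"],*d["k"])
pr=np.array([[658,450],[636,523],[65,330],[55,408]])/4+[185,100]
loc=np.array([[.010,-.0795],[-.010,-.0795],[.010,.0795],[-.010,.0795]])
ring=np.array([[148,390],[567,395],[360,208],[250,236],[470,238],[210,560],[510,560]])/4+[185,100]
def W(p,l,z):
    c,s=np.cos(p[2]),np.sin(p[2]);return np.c_[l@np.array([[c,s],[-s,c]])+p[:2],np.full(len(l),z)]
def res(p):
    r1=proj(C,W(p,loc,.199))-pr
    g=back(C,ring,.186)-p[:2]
    return np.r_[r1.ravel(),900*(np.linalg.norm(g,axis=1)-p[3])]
s=least_squares(res,[.559,-.182,-.2,.058],loss="soft_l1")
print(s.x,np.degrees(s.x[2]),np.round(s.fun,1))
p=s.x
a=cv2.imread("pics/w1c.png")
def dr(l,z,col):
    q=((proj(C,W(p,np.array(l),z))+.5-[185,100])*4).astype(np.int32);cv2.polylines(a,[q],True,col,1)
t=np.linspace(0,6.28,100);
dr(np.c_[.055*np.cos(t),.055*np.sin(t)],.187,(0,255,0));dr(np.c_[.058*np.cos(t),.058*np.sin(t)],.187,(0,255,0))
dr(np.c_[.08*np.cos(t),.08*np.sin(t)],.0,(255,255,0))
for sy in(1,-1):
  for sx in(1,-1):
    b=[[sx*(.010+i*.0045),sy*(.0795+j*.0045)] for i,j in((1,1),(1,-1),(-1,-1),(-1,1))];dr(b,.199,(0,0,255))
for A in (45,135,225,315):
    c,n=np.cos(np.radians(A)),np.sin(np.radians(A))
    dr([[r*c-w*n,r*n+w*c] for r,w in((.058,-.0155),(.0645,-.0155),(.0645,.0155),(.058,.0155))],.182,(255,0,0))
cv2.imwrite("pics/w1f.png",a)
E
python3 fit.py; python3 -c "
from h import *
goto([.48,.272,.25],-30)"
```

```text
[ 0.56204744 -0.17885243 -0.20610291  0.05729938] -11.80882683218709 [ 0.6  1.4  1.2  0.6 -0.6  1.2 -0.9 -0.  -0.3 -0.4 -0.4 -0.4 -0.1  1.
  1.7]
row [-11.84 -45.38  16.85] [0.    0.002 0.523] deg 30.0
```

View pics/w1f.png

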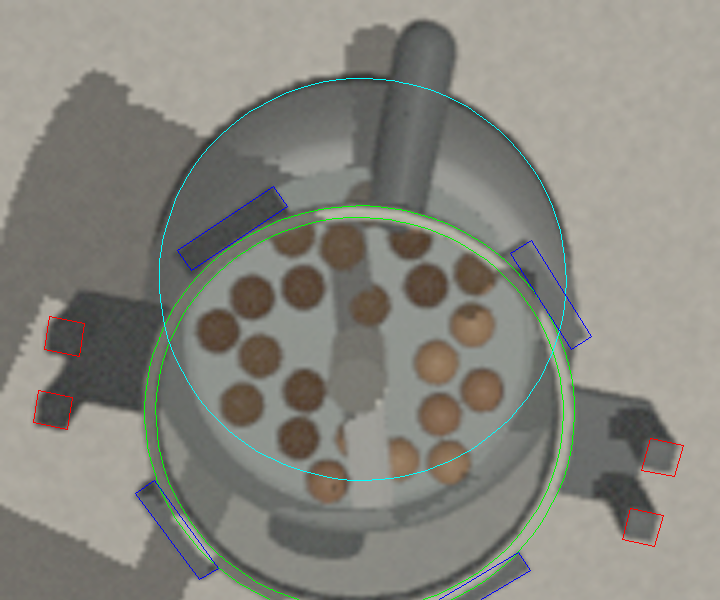

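```bash
python3 -c "
from h import *
goto([.553,.23,.25],-30)"
```

```text
row [ -4.53 -41.18  16.84] [0.    0.002 0.523] deg 30.0
```

apply_moves([
  [[-4.5,-41.2,16.8,0,0,0.523,1],[-4.5,-41.2,16.8,0,0,0.523,1],[-4.5,-41.2,16.8,0,0,0.523,1],[-4.5,-41.2,16.8,0,0,0.523,1],[-4.5,-41.2,16.8,0,0,0.523,1],[-4.5,-41.2,16.8,0,0,0.523,1],[-4.5,-41.2,16.8,0,0,0.523,1],[-4.5,-41.2,16.8,0,0,0.523,1]],
])

```text
time_s: 2.45
eef_pos: [0.5581, 0.1864, 0.2681]
eef_rot: [0.0, 0.966, -0.26, -0.0]
wrist_force: [0.9, 0.3, 0.0]
opening: 0.998
```

```bash
python3 -c "
from h import *
p,R,o=pose();print(p,yaw(R));goto([.553,.23,.25],-30)"
```

```text
[0.55807819 0.18641313 0.26813783] -30.11805738047774
row [-2.63 -3.52  1.81] [ 0.     0.    -0.002] deg 0.1
```

apply_moves([
  [[-2.6,-3.5,1.8,0,0,0,1],[-2.6,-3.5,1.8,0,0,0,1],[-2.6,-3.5,1.8,0,0,0,1]],
])

```text
time_s: 2.75
eef_pos: [0.5531, 0.2292, 0.2501]
eef_rot: [0.001, 0.966, -0.258, -0.001]
wrist_force: [0.9, -0.5, 0.9]
opening: 0.999
```

```bash
python3 - <<'E'
from h import *
p,R,o=pose();C=cal("wrist");im=camera("wrist");print(p,yaw(R))
np.savez("w2.npz",im=im,R=C[0],t=C[1],k=C[2:])
m=orange(im)
n,l,st,ce=cv2.connectedComponentsWithStats(m)
for i in range(1,n):
    if st[i,4]>60: print(st[i],ce[i])
print(proj(C,[[.5187,.2496,.02]]))
cv2.imwrite("pics/w2.png",np.clip(255*(im[:,:,::-1]/255.)**.6,0,255).astype(np.uint8))
E
```

```text
[0.55307657 0.22916177 0.25014745] -29.94468091881808
[[275.89362044 208.01917033]]
```

View pics/w2.png

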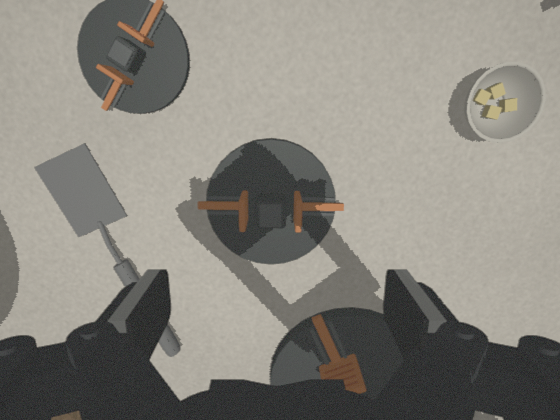

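The wrist picture shows the middle lid at about (271,203), with bolt ends at (198,206) and (344,208) and the hub top near (270,214). The axis is nearly along the image row, so the jaws already line up with it.

```bash
python3 - <<'E'
from h import *
d=np.load("w2.npz");C=(d["R"],d["t"],*d["k"]);im=d["im"]
h=cv2.cvtColor(im,cv2.COLOR_RGB2HSV)
m=((h[...,0]<16)&(h[...,1]>110)&(h[...,2]>40)).astype(np.uint8)
for n,(a,b) in {"L":(196,236),"R":(304,348)}.items():
    s=m[195:222,a:b];v,u=np.nonzero(s);u=u+a;v=v+195
    P=back(C,np.c_[u,v],.0195);k=np.polyfit(u,v,1)
    print(n,len(u),u.min(),u.max(),"center line",np.round(k,3))
    for uu in sorted(set(u))[::6]: print(uu,v[u==uu].min(),v[u==uu].max(),end="; ")
    print()
e=back(C,[[198,206],[344.5,207.5]],.02);dd=e[0]-e[1]
print("bolts",e,np.linalg.norm(dd),np.degrees(np.arctan2(dd[1],dd[0])),e.mean(0))
# dark disc ellipse points
c=np.array([271,202.]);g=cv2.GaussianBlur(im.max(2).astype(float),(3,3),0);pts=[]
for x,y in [(271,139),(206,200),(336,200),(225,156),(318,156),(225,247),(318,247),(271,264)]: pts.append((x,y))
# gradient edge along rays
E=[]
for a in np.radians(np.arange(0,360,6)):
    r=np.arange(50,76,.5);q=np.c_[c[0]+r*np.cos(a),c[1]+r*np.sin(a)]
    val=cv2.remap(g.astype(np.float32),q[:,0].astype(np.float32)[None],q[:,1].astype(np.float32)[None],1)[0]
    gr=np.gradient(val);i=gr.argmax()
    if gr[i]>6:E.append(q[i])
P=back(C,np.array(E),.013)
from scipy.optimize import least_squares
s=least_squares(lambda p:(np.linalg.norm(P-p[:2],axis=1)-p[2])*1000,[.5187,.25,.07],loss="soft_l1",f_scale=.7)
print("disc",s.x,len(E))
E
```

```text
L 331 198 235 center line [1.50000e-02 2.01788e+02]
198 202 208; 204 201 208; 210 201 209; 216 201 209; 222 201 209; 228 201 209; 234 202 209; 
R 337 304 343 center line [2.00000e-02 1.99715e+02]
304 202 210; 310 202 210; 316 202 210; 322 203 210; 328 203 210; 334 203 210; 340 203 210; 
bolts [[0.56263595 0.3212113 ]
 [0.48216363 0.18509174]] 0.15812757431327737 59.408909835291205 [0.52239979 0.25315152]
disc [0.52366056 0.25348017 0.07140485] 56
```

Bolt-to-bolt length is 158.1 mm and the fitted disc radius is 71.4 mm, both matching the given sizes. So the lid is at about (0.523, 0.2533) with its y axis at 59.5°.

```bash
python3 -c "
from h import *
goto([.523,.2533,.075],-30.5)"
```

```text
row [-3.92 -0.62 17.6 ] [ 0.001 -0.     0.008] deg 0.5
```

apply_moves([
  [[-3.9,-0.6,5,0,0,0.008,1],[-3.9,-0.6,10,0,0,0.008,1],[-3.9,-0.6,14,0,0,0.008,0.9],[-3.9,-0.6,17.6,0,0,0.008,0.9],[-3.9,-0.6,17.6,0,0,0.008,0.9],[-3.9,-0.6,17.6,0,0,0.008,0.9]],
])

```text
time_s: 3.4
eef_pos: [0.5242, 0.253, 0.0762]
eef_rot: [-0.0, 0.965, -0.264, 0.0]
wrist_force: [0.3, 0.3, 0.9]
opening: 0.9
```

```bash
python3 - <<'E'
from h import *
p,R,o=pose();C=cal("wrist");im=camera("wrist");print(p,yaw(R),o["opening"],o["wrist_force"])
goto([.523,.2533,.042],-30.5)
cv2.imwrite("pics/w3.png",np.clip(255*(im[:,:,::-1]/255.)**.6,0,255).astype(np.uint8))
E
```

```text
[0.52424971 0.25301545 0.07622482] -30.56978974453983 0.8996123064974294 [0.2560211  0.32788168 0.94817593]
row [-0.21  0.17  3.57] [-0.002 -0.003 -0.001] deg 0.2
```

View pics/w3.png

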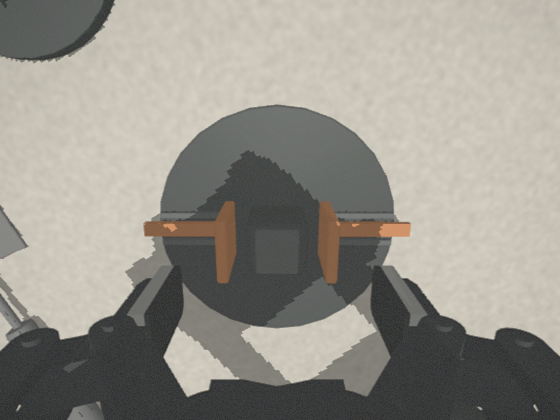

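Fingers at columns 181 and 372 straddle the tabs at 217 and 338 symmetrically, with bolt ends at (144,229) and (410,230). I'll recheck the centre.

```bash
python3 - <<'E'
from h import *
C=cal("wrist");e=back(C,[[144,229],[410.5,230]],.02);d=e[0]-e[1]
print(e.mean(0),np.linalg.norm(d),np.degrees(np.arctan2(d[1],d[0])))
goto([*e.mean(0),.044],-30.5)
E
```

```text
[0.52460821 0.25423293] 0.1586385339405657 59.27457068965586
row [-0.12  0.    3.37] [-0.002 -0.003 -0.001] deg 0.2
```

apply_moves([
  [[-0.1,0,1.5,0,0,0,0.9],[-0.1,0,2.8,0,0,0,0.85],[-0.1,0,2.8,0,0,0,0.78],[-0.1,0,2.8,0,0,0,0.78],[-0.1,0,2.8,0,0,0,0.78]],
])

```text
time_s: 3.95
eef_pos: [0.5225, 0.2551, 0.0475]
eef_rot: [-0.0, 0.965, -0.262, 0.0]
wrist_force: [-0.4, -0.1, 0.2]
opening: 0.779
```

apply_moves([
  [[0,0,0.1,0,0,0,0.78],[0,0,0.2,0,0,0,0.78],[0,0,0.2,0,0,0,0.78]],
])

```text
time_s: 4.25
eef_pos: [0.5223, 0.255, 0.0452]
eef_rot: [-0.0, 0.965, -0.262, -0.0]
wrist_force: [0.6, -0.4, 1.2]
opening: 0.78
```

apply_moves([
  [[0,0,0.1,0,0,0,0.78],[0,0,0.2,0,0,0,0.78],[0,0,0.3,0,0,0,0.78],[0,0,0.3,0,0,0,0.78]],
])

```text
time_s: 4.65
eef_pos: [0.5221, 0.2549, 0.0419]
eef_rot: [0.0, 0.965, -0.262, -0.0]
wrist_force: [-0.1, -0.4, 0.3]
opening: 0.78
```

apply_moves([
  [[0,0,0.1,0,0,0,0.78],[0,0,0.2,0,0,0,0.78],[0,0,0.3,0,0,0,0.78],[0,0,0.3,0,0,0,0.78]],
])

```text
time_s: 5.05
eef_pos: [0.5221, 0.2549, 0.0389]
eef_rot: [0.0, 0.965, -0.262, -0.0]
wrist_force: [-0.7, 0.5, 0.1]
opening: 0.779
```

apply_moves([
  [[0,0,0,0,0,0,0.72],[0,0,0,0,0,0,0.68],[0,0,0,0,0,0,0.68],[0,0,0,0,0,0,0.68],[0,0,0,0,0,0,0.68]],
])

```text
time_s: 5.55
eef_pos: [0.5224, 0.2551, 0.0395]
eef_rot: [-0.0, 0.965, -0.262, 0.0]
wrist_force: [-1.6, 0.8, 4.5]
opening: 0.681
```

apply_moves([
  [[0,0,0,0,0,0,0.64],[0,0,0,0,0,0,0.62],[0,0,0,0,0,0,0.62],[0,0,0,0,0,0,0.62],[0,0,0,0,0,0,0.62]],
])

```text
time_s: 6.05
eef_pos: [0.5227, 0.2551, 0.0398]
eef_rot: [-0.0, 0.965, -0.262, 0.0]
wrist_force: [-2.6, 0.1, 6.6]
opening: 0.621
```

apply_moves([
  [[0,0,-0.1,0,0,0,0.61],[0,0,-0.2,0,0,0,0.6],[0,0,-0.2,0,0,0,0.59],[0,0,-0.2,0,0,0,0.59],[0,0,-0.2,0,0,0,0.59]],
])

```text
time_s: 6.55
eef_pos: [0.522, 0.2548, 0.0407]
eef_rot: [0.0, 0.965, -0.262, -0.0]
wrist_force: [-0.7, 1.1, -2.6]
opening: 0.595
```

```bash
python3 -c "
from h import *
for i in range(2):
    p,R,o=pose();print(p,o['opening'],o['wrist_force'],o['torque']);camera('wrist')"
```

```text
[0.52195745 0.25478754 0.04069933] 0.5945611271351 [-0.70163555  1.1120265  -2.61595075] [ 0.01866233 -0.02351506 -0.02513967]
[0.52200572 0.25486505 0.04078804] 0.594138934633931 [-0.09085333  0.14110411 -2.3962902 ] [0.01740532 0.01901367 0.02270621]
```

apply_moves([
  [[0,0,0,0,0,0,0.585],[0,0,0,0,0,0,0.585],[0,0,0,0,0,0,0.585],[0,0,0,0,0,0,0.585]],
])

```text
time_s: 7.05
eef_pos: [0.5223, 0.2549, 0.0412]
eef_rot: [-0.0, 0.965, -0.262, 0.0]
wrist_force: [-0.5, -0.3, -3.3]
opening: 0.585
```

```bash
python3 -c "
from h import *
im=camera('wrist');p,R,o=pose();print(p,o['opening'],o['wrist_force'],o['torque'])
a=cv2.resize(im[180:320,150:410],None,fx=3,fy=3,interpolation=2)
cv2.imwrite('pics/w4.png',np.clip(255*(a[:,:,::-1]/255.)**.6,0,255).astype(np.uint8))"
```

```text
[0.5222939  0.25494962 0.04116743] 0.5825846714393524 [-0.08901718 -0.08146944 -1.99153887] [ 0.04943196 -0.04076797 -0.05692201]
```

View pics/w4.png

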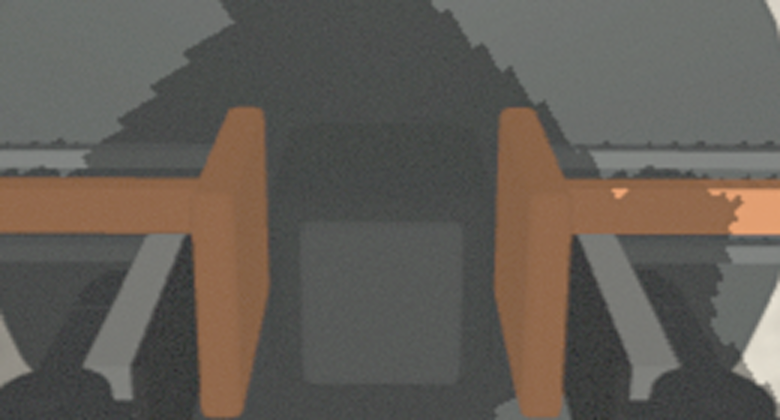

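The crop shows both tabs held by the fingers with the hub between them. I'll measure tab travel from the bolt ends instead of judging it by eye.

```bash
cat > bolts.py <<'E'
from h import *
im=camera("wrist");C=cal("wrist");p,R,o=pose()
h=cv2.cvtColor(im,cv2.COLOR_RGB2HSV)
m=((h[...,0]<16)&(h[...,1]>100)&(h[...,2]>35)).astype(np.uint8)
n,l,st,ce=cv2.connectedComponentsWithStats(m)
z0=o["eef_pos"][2]-.041
for i in range(1,n):
    if st[i,4]>100: print("comp",st[i],ce[i].round(1))
P=back(C,[[217.7,313],[337.7,313]],.0545+z0);print("tabs",np.linalg.norm(P[0]-P[1]),P.mean(0))
np.savez("last.npz",im=im)
print(p,o["opening"],o["wrist_force"])
E
python3 bolts.py
```

```text
comp [ 129  215  111  105 3755] [203.5 258.7]
comp [ 314  216  112  103 3701] [349.9 258.9]
tabs 0.04991360155633029 [0.51183106 0.26090619]
[0.52227768 0.25494929 0.041149  ] 0.5841406897921975 [ 0.75398     0.06506877 -1.46476928]
```

apply_moves([
  [[0,0,0.1,0,0,0,0.58],[0,0,0.1,0,0,0,0.575],[0,0,0.1,0,0,0,0.575],[0,0,0.1,0,0,0,0.575]],
])

```text
time_s: 7.55
eef_pos: [0.5225, 0.2551, 0.0405]
eef_rot: [-0.0, 0.965, -0.262, 0.0]
wrist_force: [-1.2, 0.6, 2.8]
opening: 0.578
```

apply_moves([
  [[0,0,0.1,0,0,0,0.575],[0,0,0.1,0,0,0,0.575],[0,0,0.1,0,0,0,0.575]],
])

```text
time_s: 7.85
eef_pos: [0.5229, 0.2553, 0.0403]
eef_rot: [-0.0, 0.965, -0.262, 0.001]
wrist_force: [-2.2, 0.6, 8.5]
opening: 0.581
```

apply_moves([
  [[0,0,-0.2,0,0,0,0.572],[0,0,-0.2,0,0,0,0.57],[0,0,-0.5,0,0,0,0.57],[0,0,-1,0,0,0,0.57],[0,0,-1.5,0,0,0,0.57],[0,0,-2,0,0,0,0.57]],
])

```text
time_s: 8.45
eef_pos: [0.5224, 0.2549, 0.0596]
eef_rot: [-0.0, 0.965, -0.263, 0.0]
wrist_force: [0.4, -1.2, -2.1]
opening: 0.57
```

```bash
python3 bolts.py
```

```text
comp [ 130  216  110  104 3666] [204.6 258.9]
comp [ 314  216  111  104 3678] [349.2 259.3]
tabs 0.04990467107525823 [0.51255573 0.26109438]
[0.52301881 0.25512554 0.06059686] 0.568244779898163 [ 0.26659803  0.34953239 -1.19177075]
```

```bash
python3 - <<'E'
from h import *
im=np.load("last.npz")["im"];C=cal("wrist");p,R,o=pose()
h=cv2.cvtColor(im,cv2.COLOR_RGB2HSV);m=((h[...,0]<16)&(h[...,1]>100)&(h[...,2]>35))
z=p[2]-.0405
for a,b in((132,175),(380,422)):
    v=[(u,np.nonzero(m[200:260,u])[0]+200) for u in range(a,b,6)]
    print([(u,w.min(),w.max()) for u,w in v])
    uv=[(u,(w.min()+w.max())/2) for u,w in v]
    P=back(C,uv,z+.019);T=R.inv().apply(np.c_[P,np.full(len(P),z+.019)]-p);print(T[:,:2].round(4)[::3])
# disc edge, radius 71.5 at z+.013
g=cv2.GaussianBlur(im.max(2).astype(np.float32),(3,3),0);E=[]
th=np.radians(np.arange(0,360,4))
q=lambda r:proj(C,R.apply(np.c_[r*np.cos(th),r*np.sin(th),np.full(len(th),p[2]-z-.013)])+p).astype(np.float32)
rs=np.arange(.064,.079,.0003);V=np.array([cv2.remap(g,*[x[None] for x in q(r).T.copy()],1)[0] for r in rs])
G=np.abs(np.gradient(V,axis=0));i=G.argmax(0);ok=(G.max(0)>5)&(np.sin(th)*0+np.cos(th)>-.2)
P=np.c_[rs[i]*np.cos(th),rs[i]*np.sin(th)][ok]
from scipy.optimize import least_squares
s=least_squares(lambda x:(np.linalg.norm(P-x[:2],axis=1)-.0715)*1e3,[0,0],loss="soft_l1",f_scale=.5);print("disc in tool",s.x,len(P),np.median(abs(s.fun)))
goto([.50,.15,.30],10)
E
```

```text
[(132, np.int64(241), np.int64(256)), (138, np.int64(240), np.int64(257)), (144, np.int64(240), np.int64(257)), (150, np.int64(240), np.int64(257)), (156, np.int64(239), np.int64(257)), (162, np.int64(239), np.int64(257)), (168, np.int64(239), np.int64(257)), (174, np.int64(240), np.int64(257))]
[[ 0.002  -0.0722]
 [ 0.002  -0.0633]
 [ 0.0023 -0.0543]]
[(380, np.int64(240), np.int64(257)), (386, np.int64(240), np.int64(258)), (392, np.int64(240), np.int64(257)), (398, np.int64(240), np.int64(258)), (404, np.int64(240), np.int64(258)), (410, np.int64(240), np.int64(258)), (416, np.int64(240), np.int64(257))]
[[0.002  0.0511]
 [0.0018 0.0601]
 [0.002  0.069 ]]
disc in tool [ 0.00084764 -0.00020907] 50 0.16805680012605545
row [  3.37  10.2  -23.95] [-0.001 -0.002 -0.706] deg 40.4
```

```bash
python3 -c "
from h import *
a=np.radians(33.2)
goto([.562-.001*np.cos(a),-.1787-.001*np.sin(a),.28],33.2)"
```

```text
row [ 25.32  35.49 -21.95] [-0.    -0.002 -1.111] deg 63.6
```

apply_moves([
  [[0,0,-3.5,0,0,0,0.57],[0,0,-8,0,0,0,0.57],[1,1.4,-12.5,0,0,-0.1,0.57],[3,4.2,-16.5,0,0,-0.2,0.57],[5.5,7.7,-19.5,0,0,-0.34,0.57],[8.2,11.5,-21.9,0,0,-0.48,0.57],[10.9,15.3,-21.9,0,0,-0.62,0.57],[13.6,19.1,-21.9,0,0,-0.76,0.57]],
])

```text
time_s: 9.3
eef_pos: [0.5429, 0.0273, 0.2802]
eef_rot: [0.001, 0.994, 0.111, 0.002]
wrist_force: [1.0, -0.0, -2.4]
opening: 0.575
```

```bash
python3 -c "
from h import *
p,R,o=pose();print(p,yaw(R),o['opening'],o['wrist_force'])
a=np.radians(33.2)
goto([.562-.001*np.cos(a),-.1787-.001*np.sin(a),.28],33.2)"
```

```text
[0.54289817 0.02734765 0.28019519] 12.71379730113607 0.5748401614791161 [ 0.9617128  -0.04640492 -2.35465299]
row [-2.77 20.55  0.04] [ 0.002 -0.003 -0.358] deg 20.5
```

apply_moves([
  [[-0.5,3.7,0,0,0,-0.1,0.57],[-1,7.4,0,0,0,-0.2,0.57],[-1.5,11.1,0,0,0,-0.3,0.57],[-2,14.8,0,0,0,-0.358,0.57],[-2.5,18.5,0,0,0,-0.358,0.57],[-2.8,20.5,0,0,0,-0.358,0.57],[-2.8,20.5,0,0,0,-0.358,0.57],[-2.8,20.5,0,0,0,-0.358,0.57]],
])

```text
time_s: 10.1
eef_pos: [0.5586, -0.1772, 0.2779]
eef_rot: [-0.0, 0.959, 0.283, -0.0]
wrist_force: [-0.2, 0.2, -2.9]
opening: 0.571
```

```bash
python3 - <<'E'
from h import *
im=camera("wrist");s=camera("scene");C=cal("wrist")
p,R,o=pose();print(p,yaw(R),o['opening'],o['wrist_force'],o["torque"])
a=np.radians(33.2)
goto([.562-.001*np.cos(a),-.1787-.001*np.sin(a),.28],33.2)
im=np.clip(255*(im[:,:,::-1]/255.)**.6,0,255).astype(np.uint8).copy()
P=(.56205,-.17885,-.2061)
def W(l,z):
    c,s_=np.cos(P[2]),np.sin(P[2]);return np.c_[np.array(l)@np.array([[c,s_],[-s_,c]])+P[:2],np.full(len(l),z)]
for sy in(1,-1):
  for sx in(1,-1):
    b=[[sx*(.010+i*.0045),sy*(.0795+j*.0045)] for i,j in((1,1),(1,-1),(-1,-1),(-1,1))];cv2.polylines(im,[proj(C,W(b,.199)).round().astype(np.int32)],True,(0,0,255),1)
h=cv2.resize(s[90:290,150:330,::-1],None,fx=2.1,fy=2.1,interpolation=2)
out=np.zeros((420,560+h.shape[1],3),np.uint8);out[:,:560]=im;out[:h.shape[0],560:]=h
cv2.imwrite("pics/a1.png",cv2.resize(out,(800,int(420*800/out.shape[1])),interpolation=cv2.INTER_AREA))
E
```

```text
[ 0.55877407 -0.17615263  0.27808275] 32.92464166551097 0.5713581293093319 [ 0.1462984   0.61855243 -2.67923431] [-0.02600422 -0.01858791  0.04918646]
row [ 0.03  0.39 -0.19] [-0.    -0.    -0.005] deg 0.3
```

View pics/a1.png

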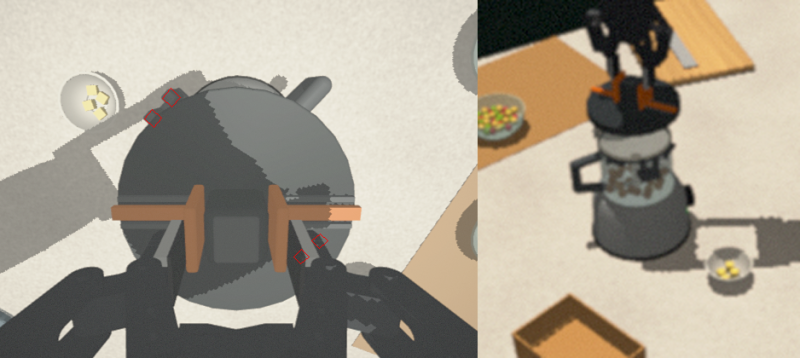

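The lid sits level in the grip above the bowl, with tabs at (195,225) and (280,225). The catches are hidden behind the lid. I'll let the arm settle and read its pose.

apply_moves([
  [[0,0,0,0,0,0,0.57],[0,0,0,0,0,0,0.57],[0,0,0,0,0,0,0.57]],
])

```text
time_s: 10.5
eef_pos: [0.559, -0.1765, 0.2782]
eef_rot: [0.0, 0.959, 0.283, 0.0]
wrist_force: [0.4, 0.5, -1.9]
opening: 0.576
```

```bash
python3 -c "
from h import *
for i in range(4):
    p,R,o=pose();print(p,yaw(R),o['q'][:3],abs(o['dq']).max());camera('top')
a=np.radians(33.2)
goto([.562-.001*np.cos(a),-.1787-.001*np.sin(a),.232],33.2)"
```

```text
[ 0.55895479 -0.17647844  0.27820621] 32.93619614192549 [-0.50819451  0.16749892  1.5196715 ] 0.005261342170720694
[ 0.55895159 -0.17662388  0.27819284] 32.92461301794883 [-0.50840003  0.167589    1.51959496] 0.005757709742325732
[ 0.55894623 -0.17677273  0.27815521] 32.912854125687254 [-0.50862108  0.1677391   1.51949805] 0.004656097601236417
[ 0.55892556 -0.17686819  0.27812124] 32.905770307802484 [-0.50880524  0.16781806  1.51947534] 0.003125646157488587
row [0.07 0.31 4.61] [ 0.    -0.    -0.005] deg 0.3
```

apply_moves([
  [[0.05,0.2,1.5,0,0,0,0.57],[0.05,0.2,3,0,0,0,0.57],[0.05,0.2,4.4,0,0,0,0.57],[0.05,0.2,4.4,0,0,0,0.57],[0.05,0.2,4.4,0,0,0,0.57],[0.05,0.2,4.4,0,0,0,0.57],[0.05,0.2,4.4,0,0,0,0.57]],
])

```text
time_s: 11.4
eef_pos: [0.5608, -0.1788, 0.2349]
eef_rot: [0.001, 0.959, 0.283, 0.001]
wrist_force: [-0.6, -0.1, -1.9]
opening: 0.571
```

```bash
cat > st.py <<'E'
from h import *
import sys
p,R,o=pose();print(p.round(4),"yaw",yaw(R).round(2),"open",round(o['opening'],3),"F",o['wrist_force'].round(1),"T",o["torque"].round(2),"t",o["time_s"])
ya=float(sys.argv[1]);a=np.radians(ya)
goto([.562-.001*np.cos(a),-.1787-.001*np.sin(a),float(sys.argv[2])],ya)
E
python3 st.py 33.2 .2165
```

```text
[ 0.5608 -0.1788  0.2349] yaw 32.88 open 0.571 F [-0.6 -0.1 -1.9] T [ 0.05 -0.02  0.  ] t 11.4
row [0.   0.05 1.84] [ 0.001 -0.001 -0.006] deg 0.3
```

Aligned to about 0.5 mm, so I'll lower in small steps.

apply_moves([
  [[0,0,0.3,0,0,0,0.57],[0,0,0.6,0,0,0,0.57],[0,0,0.9,0,0,0,0.57],[0,0,1.0,0,0,0,0.57],[0,0,1.0,0,0,0,0.57]],
])

```text
time_s: 11.9
eef_pos: [0.5602, -0.1784, 0.2237]
eef_rot: [-0.0, 0.959, 0.283, -0.0]
wrist_force: [0.8, 0.1, -1.9]
opening: 0.573
```

apply_moves([
  [[0,0,0.2,0,0,0,0.57],[0,0,0.4,0,0,0,0.57],[0,0,0.5,0,0,0,0.57],[0,0,0.5,0,0,0,0.57]],
])

```text
time_s: 12.3
eef_pos: [0.5602, -0.1785, 0.2188]
eef_rot: [-0.0, 0.959, 0.283, -0.0]
wrist_force: [-0.0, -1.0, -2.6]
opening: 0.572
```

apply_moves([
  [[0,0,0.1,0,0,0,0.57],[0,0,0.2,0,0,0,0.57],[0,0,0.3,0,0,0,0.57],[0,0,0.3,0,0,0,0.57]],
])

```text
time_s: 12.7
eef_pos: [0.5606, -0.1788, 0.2166]
eef_rot: [0.0, 0.959, 0.283, 0.0]
wrist_force: [-1.6, 0.2, 0.6]
opening: 0.57
```

```bash
python3 st.py 33.2 .213
```

```text
[ 0.5606 -0.1788  0.2166] yaw 32.88 open 0.57 F [-1.6  0.2  0.6] T [-0.04  0.09  0.01] t 12.7
row [0.02 0.07 0.36] [ 0.001 -0.    -0.006] deg 0.3
```

apply_moves([
  [[0,0,0.1,0,0,0,0.57],[0,0,0.2,0,0,0,0.57],[0,0,0.3,0,0,0,0.57],[0,0,0.3,0,0,0,0.57]],
])

```text
time_s: 13.1
eef_pos: [0.5609, -0.1791, 0.2151]
eef_rot: [0.001, 0.959, 0.283, 0.001]
wrist_force: [-4.1, -0.0, 8.8]
opening: 0.575
```

apply_moves([
  [[0,0,0.1,0,0,0,0.57],[0,0,0.2,0,0,0,0.57],[0,0,0.2,0,0,0,0.57],[0,0,0.2,0,0,0,0.57]],
])

```text
time_s: 13.5
eef_pos: [0.5611, -0.1791, 0.214]
eef_rot: [0.001, 0.959, 0.283, 0.001]
wrist_force: [-4.4, 0.2, 13.5]
opening: 0.573
```

apply_moves([
  [[0,0,0.1,0,0,0,0.57],[0,0,0.2,0,0,0,0.57],[0,0,0.25,0,0,0,0.57],[0,0,0.25,0,0,0,0.57],[0,0,0.25,0,0,0,0.57]],
])

```text
time_s: 14.0
eef_pos: [0.5616, -0.1788, 0.2118]
eef_rot: [0.001, 0.959, 0.283, 0.002]
wrist_force: [-4.4, 3.0, 13.5]
opening: 0.576
```

```bash
python3 st.py 33.2 .2127
```

```text
[ 0.5616 -0.1788  0.2118] yaw 32.9 open 0.576 F [-4.4  3.  13.5] T [ 0.51  0.66 -0.01] t 14.0
row [-0.06  0.02 -0.09] [ 0.003 -0.002 -0.005] deg 0.4
```

apply_moves([
  [[-0.05,0,0.1,0,0,0,0.57],[-0.05,0,0.1,0,0,0,0.57],[-0.05,0,0.1,0,0,0,0.57]],
])

```text
time_s: 14.3
eef_pos: [0.5615, -0.1788, 0.2113]
eef_rot: [0.001, 0.959, 0.283, 0.002]
wrist_force: [-2.8, 3.7, 16.2]
opening: 0.567
```

apply_moves([
  [[0,0,0.1,0,0,0,0.57],[0,0,0.1,0,0,0,0.57],[0,0,0.1,0,0,0,0.57]],
])

```text
time_s: 14.6
eef_pos: [0.5616, -0.1788, 0.21]
eef_rot: [0.001, 0.959, 0.283, 0.002]
wrist_force: [-3.9, 3.2, 15.1]
opening: 0.573
```

```bash
python3 st.py 33.2 .2127; python3 bolts.py
```

```text
[ 0.5616 -0.1788  0.21  ] yaw 32.9 open 0.573 F [-3.9  3.2 15.1] T [0.68 0.43 0.03] t 14.6
row [-0.06  0.02 -0.27] [ 0.004 -0.003 -0.005] deg 0.4
comp [ 126  220  113  108 3751] [201.8 264.8]
comp [ 314  220  112  107 3867] [349.8 264.7]
tabs 0.04989482276889902 [ 0.55183032 -0.18594   ]
[ 0.56156681 -0.17878955  0.21000884] 0.5710371456847898 [-3.23834029  4.19619436 14.10503457]
```

apply_moves([
  [[0,0,0.1,0,0,0,0.57],[0,0,0.1,0,0,0,0.57],[0,0,0.1,0,0,0,0.57]],
])

```text
time_s: 14.95
eef_pos: [0.5616, -0.1788, 0.209]
eef_rot: [0.001, 0.959, 0.283, 0.002]
wrist_force: [-2.7, 3.9, 13.9]
opening: 0.571
```

apply_moves([
  [[0,0,0.1,0,0,0,0.57],[0,0,0.1,0,0,0,0.57],[0,0,0.1,0,0,0,0.57]],
])

```text
time_s: 15.25
eef_pos: [0.5616, -0.1787, 0.208]
eef_rot: [0.001, 0.959, 0.283, 0.002]
wrist_force: [-3.8, 4.1, 14.5]
opening: 0.568
```

apply_moves([
  [[0,0,0.1,0,0,0,0.57],[0,0,0.1,0,0,0,0.57],[0,0,0.1,0,0,0,0.57]],
])

```text
time_s: 15.55
eef_pos: [0.5616, -0.1787, 0.207]
eef_rot: [0.001, 0.959, 0.283, 0.002]
wrist_force: [-2.8, 3.7, 14.4]
opening: 0.571
```

apply_moves([
  [[0,0,0.1,0,0,0,0.57],[0,0,0.1,0,0,0,0.57],[0,0,0.1,0,0,0,0.57]],
])

```text
time_s: 15.85
eef_pos: [0.5616, -0.1787, 0.206]
eef_rot: [0.001, 0.959, 0.283, 0.002]
wrist_force: [-2.8, 3.8, 14.7]
opening: 0.576
```

```bash
python3 bolts.py
```

```text
comp [ 123  223  116  111 3885] [200.4 269.2]
comp [ 315  223  115  110 3974] [351.1 269. ]
tabs 0.049891816679658856 [ 0.55186718 -0.18587136]
[ 0.56160225 -0.17869901  0.20601808] 0.5685311080281019 [-3.28049328  3.51310787 15.45559428]
```

apply_moves([
  [[0,0,0.1,0,0,0,0.57],[0,0,0.1,0,0,0,0.57],[0,0,0.1,0,0,0,0.57]],
])

```text
time_s: 16.2
eef_pos: [0.5616, -0.1787, 0.205]
eef_rot: [0.001, 0.959, 0.283, 0.002]
wrist_force: [-2.7, 4.2, 15.4]
opening: 0.573
```

apply_moves([
  [[0,0,0.1,0,0,0,0.57],[0,0,0.1,0,0,0,0.57],[0,0,0.1,0,0,0,0.57]],
])

```text
time_s: 16.5
eef_pos: [0.5616, -0.1787, 0.204]
eef_rot: [0.001, 0.959, 0.283, 0.002]
wrist_force: [-1.9, 4.2, 14.7]
opening: 0.575
```

apply_moves([
  [[0,0,0.1,0,0,0,0.57],[0,0,0.1,0,0,0,0.57],[0,0,0.1,0,0,0,0.57]],
])

```text
time_s: 16.8
eef_pos: [0.5616, -0.1787, 0.203]
eef_rot: [0.001, 0.959, 0.283, 0.002]
wrist_force: [-2.9, 4.3, 15.0]
opening: 0.571
```

apply_moves([
  [[0,0,0.1,0,0,0,0.57],[0,0,0.1,0,0,0,0.57],[0,0,0.1,0,0,0,0.57]],
])

```text
time_s: 17.1
eef_pos: [0.5616, -0.1787, 0.202]
eef_rot: [0.001, 0.959, 0.283, 0.002]
wrist_force: [-2.6, 4.1, 15.3]
opening: 0.57
```

```bash
python3 st.py 33.2 .2; python3 bolts.py;  python3 - <<'E'
from h import *
im=np.load("last.npz")["im"]
a=cv2.resize(im[170:370,150:410],None,fx=3,fy=3,interpolation=2)
cv2.imwrite('pics/w5.png',np.clip(255*(a[:,:,::-1]/255.)**.6,0,255).astype(np.uint8))
E
```

```text
[ 0.5616 -0.1787  0.202 ] yaw 32.91 open 0.57 F [-2.6  4.1 15.3] T [0.88 0.55 0.01] t 17.1
row [-0.07  0.02  0.2 ] [ 0.003 -0.003 -0.005] deg 0.4
comp [ 120  226  118  114 4043] [198.9 273.4]
comp [ 316  226  117  114 4149] [352.8 273.5]
tabs 0.04987599485783797 [ 0.55189675 -0.18581307]
[ 0.56162053 -0.17868469  0.20205593] 0.5690095259630643 [-2.98177108  3.43374035 14.89440715]
```

View pics/w5.png

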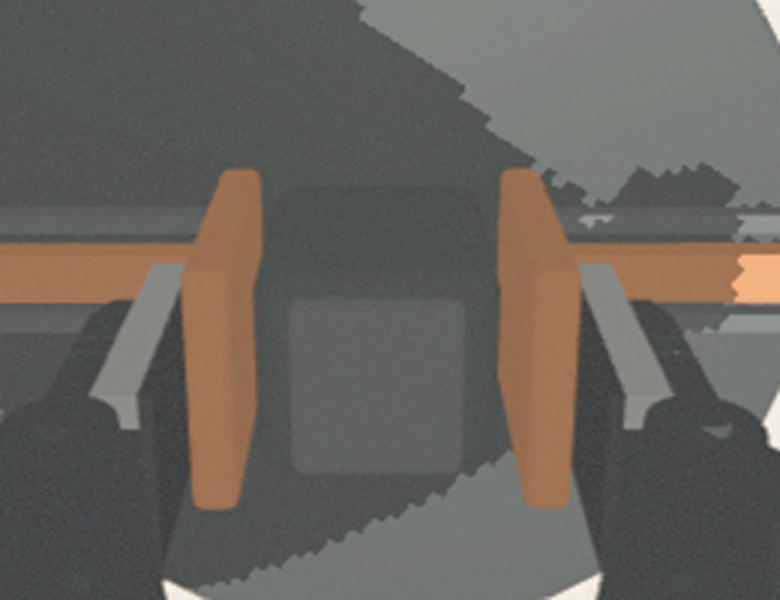

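The crop shows the fingertip edges at about (175,265) and (590,265), with the slides at rows 243–303. I'll work out how high the tips really are from these pixels.

```bash
python3 - <<'E'
from h import *
from scipy.optimize import fsolve
C=cal("wrist");p,R,o=pose();print(C[2:])
def sol(uL,uR,v,y):
    # tool point (x,±y,h): span gives depth
    f=lambda a:[np.diff(proj(C,R.apply([[a[0],-y,a[1]],[a[0],y,a[1]]])+p)[:,0])[0]-(uR-uL), proj(C,R.apply([[a[0],y,a[1]]])+p)[0,1]-v]
    return fsolve(f,[.01,.01])
print("w3 tip",sol(181,372,268,.0383))
print("w5 tip inner",sol(150+186/3,150+577/3,170+265/3,.02425),"outer",sol(150+152/3,150+612/3,170+265/3,.02425+.005))
print("slide x±4 end", [proj(C,R.apply([[x,-.05,h]])+p)[0].round(1) for x in(.005,-.003) for h in(.01,.014,.018,.022)])
E
```

```text
(np.float64(363.20375543818983), 276.65358414781974, 207.5027475785752)
w3 tip [ 0.00831187 -0.01299624]
w5 tip inner [ 0.01643631 -0.02153195] outer [ 0.01500318 -0.01839738]
slide x±4 end [array([168.4, 252.3]), array([170.8, 248.9]), array([173.1, 245.6]), array([175.3, 242.5]), array([169.8, 268. ]), array([172.2, 264.3]), array([174.4, 260.7]), array([176.6, 257.3])]
```

apply_moves([
  [[0,0,0.1,0,0,0,0.57],[0,0,0.1,0,0,0,0.57],[0,0,0.1,0,0,0,0.57]],
])

```text
time_s: 17.45
eef_pos: [0.5616, -0.1787, 0.201]
eef_rot: [0.001, 0.959, 0.283, 0.002]
wrist_force: [-2.6, 3.6, 15.5]
opening: 0.573
```

apply_moves([
  [[0,0,0.1,0,0,0,0.57],[0,0,0.1,0,0,0,0.57],[0,0,0.1,0,0,0,0.57]],
])

```text
time_s: 17.75
eef_pos: [0.5616, -0.1787, 0.2]
eef_rot: [0.001, 0.959, 0.283, 0.002]
wrist_force: [-2.8, 4.2, 14.4]
opening: 0.569
```

apply_moves([
  [[0,0,0.1,0,0,0,0.57],[0,0,0.1,0,0,0,0.57],[0,0,0.1,0,0,0,0.57]],
])

```text
time_s: 18.05
eef_pos: [0.5616, -0.1787, 0.1991]
eef_rot: [0.001, 0.959, 0.283, 0.002]
wrist_force: [-2.4, 4.1, 15.5]
opening: 0.571
```

```bash
python3 - <<'E'
from h import *
im=camera("wrist");np.savez("last.npz",im=im);C=cal("wrist");p,R,o=pose();print(p,o["wrist_force"])
h=cv2.cvtColor(im,cv2.COLOR_RGB2HSV);m=((h[...,0]<16)&(h[...,1]>100)&(h[...,2]>35))
for a,b in((128,170),(386,424)):
    print([(u,(np.nonzero(m[200:300,u])[0]+200)[[0,-1]]) for u in range(a,b,12)])
v,u=np.nonzero(m);print(u.min(),u.max())
for hh in(.002,.006,.01,.014,.018,.021):
    q=proj(C,R.apply([[x,s*.0727,hh] for s in(-1,1) for x in(.005,-.003)])+p);print(hh,q.round(1).tolist())
# where the pad tips would be at h=19 / 11 / 6, front edge x=+.011 outer face
for hh in (.006,.011,.019): print(hh,proj(C,R.apply([[.011,-.026,hh],[-.011,-.026,hh]])+p).round(1).tolist())
top=camera("scene");cv2.imwrite("pics/s5.png",cv2.resize(top[90:290,150:330,::-1],None,fx=3,fy=3,interpolation=2))
E
```

```text
[ 0.56158876 -0.17862177  0.19900585] [-2.78083395  4.54198702 15.49831072]
[(128, array([254, 273])), (140, array([254, 273])), (152, array([254, 273])), (164, array([254, 273]))]
[(386, array([254, 273])), (398, array([254, 273])), (410, array([254, 273])), (422, array([254, 273]))]
117 559
0.002 [[112.0, 259.6], [114.3, 275.9], [439.9, 259.7], [437.7, 276.0]]
0.006 [[115.8, 255.8], [118.0, 271.8], [436.2, 256.0], [434.0, 272.0]]
0.01 [[119.5, 252.3], [121.6, 267.9], [432.5, 252.4], [430.4, 268.1]]
0.014 [[123.0, 248.9], [125.0, 264.2], [429.1, 249.0], [427.1, 264.4]]
0.018 [[126.3, 245.6], [128.2, 260.7], [425.8, 245.7], [423.9, 260.8]]
0.021 [[128.7, 243.2], [130.6, 258.1], [423.4, 243.4], [421.5, 258.3]]
0.006 [[218.0, 243.6], [220.2, 287.4]]
0.011 [[219.7, 239.5], [221.8, 282.2]]
0.019 [[222.2, 233.3], [224.1, 274.5]]
```

```bash
python3 - <<'E'
from h import *
C=cal("wrist");p,R,o=pose()
def ray(uv,x):
    Rc,t,f,cx,cy=C;d=R.inv().apply(Rc.T@np.array([(uv[0]-cx)/f,(uv[1]-cy)/f,1]));c=R.inv().apply(-Rc.T@t-p)
    return c+d*(x-c[0])/d[0]
for n,uv in {"w5 in":(211.7,258.3),"w5 out":(200.5,258.3),"w4 in":(211.7,258.5),"w4 out":(199,258.5),"w3":(182,267)}.items():
    print(n,[ray(uv,x).round(4).tolist() for x in(.011,.008,.004,0)])
E
```

```text
w5 in [[0.011, -0.0262, -0.0097], [0.008, -0.0275, -0.0032], [0.004, -0.0292, 0.0056], [0.0, -0.0309, 0.0143]]
w5 out [[0.011, -0.0308, -0.0097], [0.008, -0.0323, -0.0032], [0.004, -0.0343, 0.0056], [0.0, -0.0363, 0.0143]]
w4 in [[0.011, -0.0262, -0.0099], [0.008, -0.0274, -0.0034], [0.004, -0.0291, 0.0054], [0.0, -0.0308, 0.0141]]
w4 out [[0.011, -0.0313, -0.0099], [0.008, -0.0329, -0.0034], [0.004, -0.0349, 0.0054], [0.0, -0.0369, 0.0141]]
w3 [[0.011, -0.0363, -0.0177], [0.008, -0.0381, -0.0116], [0.004, -0.0404, -0.0033], [0.0, -0.0428, 0.0049]]
```

The pixels put the visible tips well above the slides, and the force is a steady 15 N, which is friction on the tabs. It is safe to go deeper: the body clears the tab tops by over 9 mm even with the tips on the slides. I'll watch the force as I go.

apply_moves([
  [[0,0,0.1,0,0,0,0.57],[0,0,0.2,0,0,0,0.57],[0,0,0.3,0,0,0,0.57],[0,0,0.3,0,0,0,0.57]],
])

```text
time_s: 18.55
eef_pos: [0.5616, -0.1786, 0.1958]
eef_rot: [0.001, 0.959, 0.283, 0.002]
wrist_force: [-3.5, 4.6, 14.9]
opening: 0.569
```

apply_moves([
  [[0,0,0.1,0,0,0,0.57],[0,0,0.2,0,0,0,0.57],[0,0,0.3,0,0,0,0.57],[0,0,0.3,0,0,0,0.57]],
])

```text
time_s: 18.95
eef_pos: [0.5616, -0.1786, 0.1929]
eef_rot: [0.001, 0.959, 0.283, 0.002]
wrist_force: [-2.7, 3.3, 14.5]
opening: 0.569
```

apply_moves([
  [[0,0,0.1,0,0,0,0.57],[0,0,0.2,0,0,0,0.57],[0,0,0.2,0,0,0,0.57]],
])

```text
time_s: 19.25
eef_pos: [0.5616, -0.1786, 0.1909]
eef_rot: [0.001, 0.959, 0.283, 0.002]
wrist_force: [-1.5, 4.7, 15.1]
opening: 0.567
```

apply_moves([
  [[0,0,0.1,0,0,0,0.57],[0,0,0.2,0,0,0,0.57],[0,0,0.3,0,0,0,0.57],[0,0,0.4,0,0,0,0.57]],
])

```text
time_s: 19.65
eef_pos: [0.5616, -0.1786, 0.187]
eef_rot: [0.001, 0.959, 0.283, 0.002]
wrist_force: [-2.7, 4.5, 15.6]
opening: 0.574
```

apply_moves([
  [[0,0,0.1,0,0,0,0.57],[0,0,0.2,0,0,0,0.57],[0,0,0.2,0,0,0,0.57]],
])

```text
time_s: 19.95
eef_pos: [0.5617, -0.1786, 0.1858]
eef_rot: [0.001, 0.959, 0.283, 0.002]
wrist_force: [-5.2, 4.6, 20.5]
opening: 0.571
```

```bash
python3 - <<'E'
from h import *
im=camera("wrist");np.savez("last.npz",im=im);C=cal("wrist");p,R,o=pose();print(p,o["wrist_force"],o["opening"],o["torque"])
h=cv2.cvtColor(im,cv2.COLOR_RGB2HSV);m=((h[...,0]<16)&(h[...,1]>100)&(h[...,2]>35))
v,u=np.nonzero(m[:,:500]);print(u.min(),u.max())
for a in(140,410):print((np.nonzero(m[200:320,a])[0]+200)[[0,-1]])
for hh in(-.01,-.006,-.002,.002):
    q=proj(C,R.apply([[x,s*.0727,hh] for s in(-1,1) for x in(.005,-.003)])+p);print(hh,q.round(1).tolist())
E
```

```text
[ 0.56162631 -0.17856815  0.18574961] [-4.47923889  5.14526878 20.19895794] 0.5717451036630637 [ 1.06438979  0.86684943 -0.01708978]
106 447
[265 286]
[265 286]
-0.01 [[99.4, 271.9], [102.0, 289.3], [452.5, 272.1], [449.8, 289.5]]
-0.006 [[103.8, 267.6], [106.3, 284.6], [448.1, 267.8], [445.6, 284.8]]
-0.002 [[108.0, 263.5], [110.4, 280.2], [443.9, 263.7], [441.5, 280.3]]
0.002 [[112.0, 259.6], [114.3, 275.9], [440.0, 259.8], [437.7, 276.1]]
```

The tips are now on the slides: force rose to 20.5 N, meaning about 3.6 mm of seal compression. I'll relieve the side load a little, then turn clockwise gently.

apply_moves([
  [[0,-0.05,0,0,0,0,0.57],[0,-0.09,0.01,0,0,0,0.57],[0,-0.09,0.01,0,0,0,0.57]],
])

```text
time_s: 20.3
eef_pos: [0.5616, -0.1785, 0.1859]
eef_rot: [0.002, 0.959, 0.283, 0.003]
wrist_force: [-3.1, 3.6, 19.8]
opening: 0.569
```

apply_moves([
  [[0,0,0,0,0,0.04,0.57],[0,0,0,0,0,0.08,0.57],[0,0,0,0,0,0.12,0.57],[0,0,0,0,0,0.12,0.57]],
])

```text
time_s: 20.7
eef_pos: [0.5623, -0.1793, 0.1862]
eef_rot: [0.003, 0.974, 0.225, 0.003]
wrist_force: [-0.3, 1.0, 18.6]
opening: 0.574
```

```bash
python3 st.py -11.8 .186
```

```text
[ 0.5623 -0.1793  0.1862] yaw 26.0 open 0.574 F [-0.3  1.  18.6] T [0.39 0.29 0.34] t 20.7
row [-0.08 -0.13  0.02] [ 0.005 -0.007  0.66 ] deg 37.8
```

apply_moves([
  [[0,0,0.05,0.004,-0.005,0,0.57],[0,0,0.09,0.004,-0.005,0,0.57],[0,0,0.09,0.004,-0.005,0,0.57]],
])

```text
time_s: 21.0
eef_pos: [0.5623, -0.1793, 0.1856]
eef_rot: [0.001, 0.974, 0.225, 0.0]
wrist_force: [-2.2, 1.2, 20.8]
opening: 0.569
```

apply_moves([
  [[0,0,0,0,0,0.05,0.57],[0,0,0,0,0,0.1,0.57],[0,0,0,0,0,0.1,0.57]],
])

```text
time_s: 21.3
eef_pos: [0.5627, -0.1796, 0.1858]
eef_rot: [0.002, 0.984, 0.176, 0.001]
wrist_force: [-0.5, -0.1, 18.6]
opening: 0.575
```

```bash
python3 st.py -11.8 .186; python3 bolts.py|tail -4
```

```text
[ 0.5627 -0.1796  0.1858] yaw 20.25 open 0.575 F [-0.5 -0.1 18.6] T [0.22 0.13 0.42] t 21.3
row [-0.12 -0.16 -0.02] [ 0.003 -0.002  0.559] deg 32.1
comp [ 357  263   91   23 1693] [407.4 273.5]
comp [ 106  266   91   23 1660] [144.6 276.2]
tabs 0.04990499048745754 [ 0.55167464 -0.18436327]
[ 0.56271017 -0.17963786  0.18578009] 0.5693218961425373 [-1.474389    0.54665749 19.88753177]
```

apply_moves([
  [[0,0,0.05,0,0,0,0.57],[0,0,0.06,0,0,0.04,0.57],[0,0,0.06,0,0,0.08,0.57],[0,0,0.06,0,0,0.12,0.57],[0,0,0.06,0,0,0.12,0.57]],
])

```text
time_s: 21.85
eef_pos: [0.5627, -0.1793, 0.1854]
eef_rot: [0.002, 0.993, 0.117, 0.001]
wrist_force: [-1.7, 2.2, 20.7]
opening: 0.572
```

```bash
python3 st.py -11.8 .186; python3 bolts.py
```

```text
[ 0.5627 -0.1793  0.1854] yaw 13.42 open 0.572 F [-1.7  2.2 20.7] T [0.43 0.24 0.49] t 21.85
row [-0.14 -0.12 -0.06] [ 0.003 -0.002  0.44 ] deg 25.2
comp [ 202  239   33  129 3099] [218.2 303.1]
comp [ 319  238   33  129 3182] [334.6 301.5]
comp [ 357  263   91   23 1701] [407.1 273.2]
comp [ 106  266   91   23 1653] [145.  276.7]
tabs 0.049911403784255716 [ 0.55118136 -0.18266134]
[ 0.5627131  -0.17932679  0.18535978] 0.5684600747772042 [-1.41729503  1.95978529 20.9124352 ]
```

apply_moves([
  [[0,0,0,0,0,0.04,0.57],[0,0,0,0,0,0.08,0.57],[0,0,0,0,0,0.12,0.57],[0,0,0,0,0,0.12,0.57]],
])

```text
time_s: 22.3
eef_pos: [0.5627, -0.1793, 0.1854]
eef_rot: [0.002, 0.998, 0.057, 0.001]
wrist_force: [-1.6, 0.7, 21.0]
opening: 0.572
```

```bash
python3 st.py -11.8 .186; python3 bolts.py
```

```text
[ 0.5627 -0.1793  0.1854] yaw 6.54 open 0.572 F [-1.6  0.7 21. ] T [0.41 0.26 0.52] t 22.3
row [-0.16 -0.1  -0.07] [ 0.003 -0.002  0.32 ] deg 18.3
comp [ 202  239   33  130 3105] [218.2 303.2]
comp [ 319  238   33  129 3181] [334.6 301.5]
comp [ 357  263   91   23 1713] [407.4 273.3]
comp [ 106  266   91   23 1642] [144.8 276.7]
tabs 0.04989640234748935 [ 0.55089074 -0.18119067]
[ 0.5627327  -0.17936643  0.18539675] 0.570898300034328 [-0.62299892  2.42548983 20.92442906]
```

apply_moves([
  [[0,0,0,0,0,0.04,0.57],[0,0,0,0,0,0.08,0.57],[0,0,0,0,0,0.12,0.57],[0,0,0,0,0,0.12,0.57]],
])

```text
time_s: 22.75
eef_pos: [0.5627, -0.1796, 0.1854]
eef_rot: [0.002, 1.0, -0.003, 0.001]
wrist_force: [-1.4, 0.3, 20.3]
opening: 0.573
```

```bash
python3 st.py -11.8 .186; python3 bolts.py|grep 23
```

```text
[ 0.5627 -0.1796  0.1854] yaw -0.35 open 0.573 F [-1.4  0.3 20.3] T [0.21 0.27 0.49] t 22.75
row [-0.17 -0.11 -0.06] [ 0.003 -0.003  0.2  ] deg 11.5
comp [ 202  239   33  130 3110] [218.3 303.3]
comp [ 319  238   33  129 3178] [334.6 301.6]
comp [ 357  263   92   23 1740] [408.  273.3]
comp [ 106  266   90   23 1639] [144.8 276.8]
[ 0.56272355 -0.17963862  0.18540671] 0.5713604400044179 [-1.58749075  0.51518419 21.09254466]
```

apply_moves([
  [[0,0,0,0,0,0.03,0.57],[0,0,0,0,0,0.06,0.57],[0,0,0,0,0,0.08,0.57],[0,0,0,0,0,0.08,0.57]],
])

```text
time_s: 23.2
eef_pos: [0.5627, -0.1797, 0.1854]
eef_rot: [0.002, 0.999, -0.043, 0.001]
wrist_force: [-1.9, -0.1, 20.5]
opening: 0.57
```

```bash
python3 st.py -11.8 .186; python3 bolts.py|grep 23
```

```text
[ 0.5627 -0.1797  0.1854] yaw -4.89 open 0.57 F [-1.9 -0.1 20.5] T [0.21 0.24 0.53] t 23.2
row [-0.18 -0.1  -0.06] [ 0.003 -0.003  0.121] deg 6.9
comp [ 202  239   33  130 3125] [218.4 303.3]
comp [ 319  238   33  129 3164] [334.7 301.7]
comp [ 357  262   92   24 1723] [407.7 272.9]
[ 0.56267855 -0.17966032  0.1854013 ] 0.5693340840012535 [-1.57476738  0.52673474 20.33830233]
```

Seven degrees remain. I'll take smaller steps and watch the torque for the stop.

apply_moves([
  [[0,0,0,0,0,0.03,0.57],[0,0,0,0,0,0.06,0.57],[0,0,0,0,0,0.08,0.57],[0,0,0,0,0,0.08,0.57]],
])

```text
time_s: 23.65
eef_pos: [0.5626, -0.1793, 0.1854]
eef_rot: [0.001, 0.997, -0.083, 0.001]
wrist_force: [-1.2, 1.8, 21.6]
opening: 0.574
```

```bash
python3 st.py -11.8 .186; python3 bolts.py|grep -E " 2[0-9] "
```

```text
[ 0.5626 -0.1793  0.1854] yaw -9.47 open 0.574 F [-1.2  1.8 21.6] T [0.33 0.25 0.59] t 23.65
row [-0.17 -0.06 -0.06] [ 0.002 -0.003  0.041] deg 2.3
comp [ 357  263   92   23 1715] [407.6 273. ]
comp [ 106  266   90   24 1638] [144.2 277.2]
```

apply_moves([
  [[0,0,0,0,0,0.015,0.57],[0,0,0,0,0,0.03,0.57],[0,0,0,0,0,0.03,0.57]],
])

```text
time_s: 24.0
eef_pos: [0.5626, -0.1793, 0.1853]
eef_rot: [0.001, 0.995, -0.097, 0.001]
wrist_force: [-2.3, 1.3, 20.9]
opening: 0.572
```

```bash
python3 st.py -11.8 .186; python3 bolts.py|grep -E " 2[0-9] "
```

```text
[ 0.5626 -0.1793  0.1853] yaw -11.17 open 0.572 F [-2.3  1.3 20.9] T [0.39 0.34 0.57] t 24.0
row [-0.17 -0.05 -0.07] [ 0.002 -0.003  0.011] deg 0.7
comp [ 357  262   91   24 1717] [407.6 273. ]
comp [ 106  266   90   24 1641] [144.3 277.2]
```

apply_moves([
  [[0,0,0,0,0,0.02,0.57],[0,0,0,0,0,0.02,0.57],[0,0,0,0,0,0.02,0.57]],
])

```text
time_s: 24.35
eef_pos: [0.5626, -0.1792, 0.1853]
eef_rot: [0.001, 0.994, -0.107, 0.001]
wrist_force: [-1.4, 2.2, 20.1]
opening: 0.573
```

```bash
python3 st.py -11.8 .186|head -1; python3 bolts.py|grep -E " 2[0-9] "
```

```text
[ 0.5626 -0.1792  0.1853] yaw -12.28 open 0.573 F [-1.4  2.2 20.1] T [0.41 0.29 0.69] t 24.35
comp [  2   0  21  15 101] [11.8  4.8]
comp [ 357  261   92   24 1745] [407.3 272.1]
comp [ 106  267   90   24 1618] [144.1 278.3]
```

apply_moves([
  [[0,0,0,0,0,0.02,0.57],[0,0,0,0,0,0.02,0.57],[0,0,0,0,0,0.02,0.57]],
])

```text
time_s: 24.7
eef_pos: [0.5625, -0.179, 0.1853]
eef_rot: [0.001, 0.993, -0.117, 0.001]
wrist_force: [-1.8, 2.9, 21.3]
opening: 0.574
```

```bash
python3 st.py -11.8 .186|head -1; python3 bolts.py|grep -E " 2[0-9] "
```

```text
[ 0.5625 -0.179   0.1853] yaw -13.4 open 0.574 F [-1.8  2.9 21.3] T [0.53 0.34 0.89] t 24.7
comp [ 28   0  26  20 103] [41.8  9.8]
comp [  0  18  21  30 133] [ 8.2 34. ]
comp [ 356  259   93   24 1783] [406.5 270. ]
comp [ 107  268   89   25 1569] [143.9 280.1]
```

Torque rose from 0.52 to 0.89 N m while the lid stayed put relative to the bowl, so the lid is at the stop. I'll ease the torque and the press, then open.

apply_moves([
  [[0,0,0,0,0,-0.02,0.57],[0,0,-0.1,0,0,-0.03,0.57],[0,0,-0.2,0,0,-0.03,0.57],[0,0,-0.2,0,0,-0.03,0.57]],
])

```text
time_s: 25.15
eef_pos: [0.5624, -0.1791, 0.1863]
eef_rot: [0.001, 0.995, -0.103, 0.001]
wrist_force: [0.3, 1.8, 15.8]
opening: 0.573
```

```bash
python3 st.py -11.8 .186|head -1; python3 bolts.py|grep -E " 2[0-9] "
```

```text
[ 0.5624 -0.1791  0.1863] yaw -11.8 open 0.573 F [ 0.3  1.8 15.8] T [ 0.3  -0.    0.01] t 25.15
comp [ 357  262   91   23 1741] [407.4 272.6]
comp [ 106  266   91   24 1650] [144.7 276.9]
```

apply_moves([
  [[0,0,0,0,0,0,0.6],[0,0,0,0,0,0,0.64],[0,0,0,0,0,0,0.68],[0,0,0,0,0,0,0.72],[0,0,0,0,0,0,0.76],[0,0,0,0,0,0,0.8],[0,0,0,0,0,0,0.85],[0,0,0,0,0,0,0.85]],
])

```text
time_s: 26.0
eef_pos: [0.5586, -0.1777, 0.1809]
eef_rot: [-0.001, 0.995, -0.103, -0.004]
wrist_force: [-0.6, -0.1, -0.8]
opening: 0.847
```

```bash
python3 st.py -11.8 .28; python3 bolts.py
```

```text
[ 0.5586 -0.1777  0.1809] yaw -11.82 open 0.847 F [-0.6 -0.1 -0.8] T [-0.06  0.08 -0.03] t 26.0
row [ 0.17  0.02 -9.91] [-0.001  0.009 -0.   ] deg 0.5
comp [ 336  233  136  135 5860] [378.4 290. ]
comp [ 176  235   44  136 4206] [198.4 301.3]
comp [  84  263   84   25 1589] [121.5 274.6]
tabs 0.049952908194136336 [ 0.54690328 -0.175602  ]
[ 0.55862486 -0.17770483  0.18100107] 0.8509528273294541 [0.235563   0.8341526  0.24614425]
```

apply_moves([
  [[0,0,-1,0,0,0,0.85],[0,0,-3,0,0,0,0.88],[0,0,-6,0,0,0,0.9],[0,0,-10,0,0,0,1],[0,0,-14,0,0,0,1],[4,0,-17,0,0,0,1],[4,0,-17,0,0,0,1],[4,0,-17,0,0,0,1]],
])

```text
time_s: 26.85
eef_pos: [0.6, -0.1866, 0.3521]
eef_rot: [-0.0, 0.995, -0.103, -0.003]
wrist_force: [-0.8, 0.1, -1.6]
opening: 1.004
```

```bash
python3 - <<'E'
from h import *
p,R,o=pose();C=cal("wrist");im=camera("wrist");print(p,o["wrist_force"],o["opening"],o["time_s"])
np.savez("w6.npz",im=im,R=C[0],t=C[1],k=C[2:])
a=im[:,:,::-1].copy()[130:310,170:390]
q=proj(C,[[.562,-.179,.19]])[0];print(q)
x0,y0=int(q[0])-100,int(q[1])-75
a=cv2.resize(im[y0:y0+150,x0:x0+200,::-1],None,fx=4,fy=4,interpolation=2);print(x0,y0)
cv2.imwrite("pics/f.png",np.clip(255*(a/255.)**.6,0,255).astype(np.uint8))
E
```

```text
[ 0.60001387 -0.18658712  0.35213233] [-0.79509834  0.10420457 -1.59175516] 1.004369029833131 26.85
[277.09900941 227.71544149]
177 152
```

View pics/f.png

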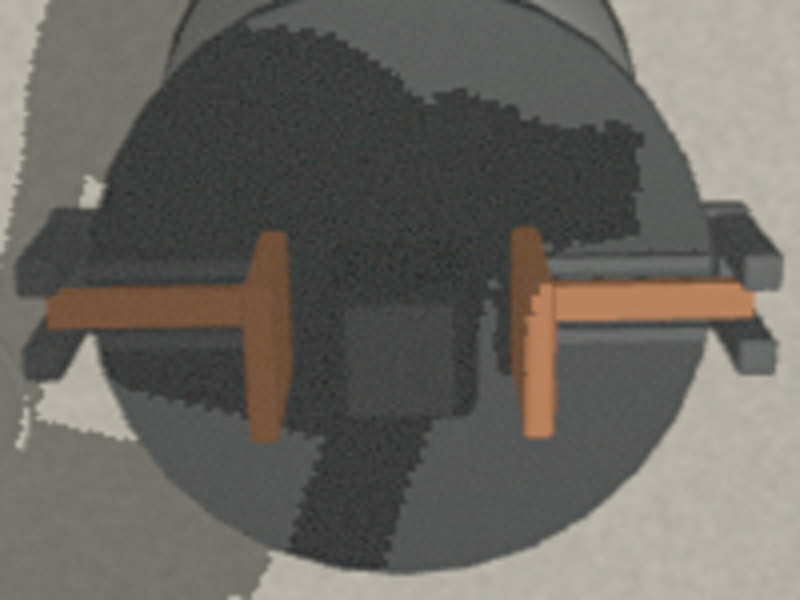

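The picture shows both bolts standing between their prongs: the left end at (48,308) and the right end at (754,300). I'll check their reach and hand in.

```bash
python3 - <<'E'
from h import *
d=np.load("w6.npz");C=(d["R"],d["t"],*d["k"])
e=back(C,np.array([[48,308],[754,300]])/4+[177,152],.193);v=e[0]-e[1]
print(np.linalg.norm(v),np.degrees(np.arctan2(v[1],v[0])),e.mean(0),"expected .158, 78.2")
hand_in()
E
```

```text
0.15739171039555394 78.90015388084993 [ 0.56280159 -0.17923523] expected .158, 78.2
the job is handed in; nothing more can be done
```

The lid is on, turned clockwise to the stop and let go, with both tabs out and both bolts in their catches. I handed it in at about 27 s of the 69 s allowed; `hand_in()` reports no verdict.

**How it went**
- **Press:** I pressed at about 19–21.5 N, which works out to roughly 3.6 mm of seal compression. It dipped to 18.6 N early in the turn, before the hooks reached the ears, and I corrected it.
- **Turn:** The turning drag was about 0.5 N m. It rose to 0.89 N m at the stop while the lid stayed still. I eased the torque to about zero and took some of the press off before opening the fingers.

**Last checks**
- **Bolts:** The final wrist picture shows both bolts between their prongs. They span 157.4 mm against 158 mm expected fully out.
- **Alignment:** The lid's axis reads 78.9° against my estimate of 78.2° for the catches. That is within measuring error.
- **Contact:** The gripper is well above the lid and touching nothing.

**What disagreed or was not measured**
- **Fingertips:** They reached the slides only after the TCP had gone about 25 mm lower on the tabs than the stated 19 mm implied. Until then the pads slid down the tabs under a steady friction force of about 15 N.
- **Grip force:** I held it by setting the finger opening, so it was never read directly. I estimate roughly 9 N from the tab springs.
- **Other objects:** I did not photograph the ramekin, tray, spatula and glass bowl again at the end. The planned paths kept clear of them.

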